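# Return a slide box through the dock's sprung flap

## Task

Put the green slide box away in the white slide dock: set it flat on the grey apron in front of the orange flap, lengthwise to the lane, and push it along through the sprung flap (not lowered in from above) until it stands flat, wholly in the bay and clear of the flap's swing, so that the flap swings fully shut behind it. Leave the blue slide box where it stands.

Things in the scene. Friction and masses are not known exactly. Their poses are not given: they have to be found in the camera images.
- green_box_center (a point): The green slide box, loose: closed box 90 long x 50 wide x 34 high, 0.1 to 0.18 kg. Point at its centre, 17 above its underside; x along its length, y across, z up; both ways round are alike. Starts flat on the bench on the robot's side of the dock; a blue and a white box of the same shape stand there too, and the three swap places.
- blue_box_center (a point): The blue slide box, same shape and axes, a bystander to leave in place. Point at its centre.
- gate (a point): Middle of the fixed white dock's gate, on its floor (plate 6 thick on the bench). x: through the gate into the bay, to the robot's left; z up. Apron: x -172 to 0, 124 wide; yellow outline about x -95; flared guides only from x -32, 105 to 76 apart. Bay: open top, 76 wide, walls 36 high, stop wall at x 210: a box against it has its centre at x 165. The flap clears the box once its centre passes x 125.
- flap (a joint): Orange flap in the gate: upright leaf 72 wide, 33 high, 5 thick, on an upright pin at x 0, y +37 of the gate point. 0 is shut across the lane (as it starts); it grows to 1.6 rad swinging into the bay and cannot swing outwards. A light spring shuts it: 0.02 N m shut, 0.13 N m fully open, so 1 to 4 N at the box. Its edge sweeps a radius of 72 in the bay.
Things that resemble listed ones, but are neither listed nor needed, are in the scene too. What is meant by the part that bears green_box_center is not red, and is the smaller of those in its own colour.

How it is judged:
On the way:
1. the green box, low on the dock's floor, is passing through the gate with the flap held open (x of green_box_center in the frame of gate between -0.02 and 0.07 m and y of green_box_center in the frame of gate between -0.035 and 0.035 m and z of green_box_center in the frame of gate between 0 and 0.035 m and value of joint flap above 0.5 rad), for 0.05 s.
At the end, for the whole second after the job is handed in: The green box rests flat and still on the floor of the bay, lengthwise to within 20 degrees, its centre 115 to 172 mm past the gate, the flap is shut (within 0.1 rad) behind it, and the blue box is within 30 mm of where it stood (x of green_box_center in the frame of gate between 0.115 and 0.172 m and y of green_box_center in the frame of gate between -0.035 and 0.035 m and z of green_box_center in the frame of gate between 0.01 and 0.025 m and angle between green_box_center's own z axis and vertical below 0.15 rad and angle between the x axis of green_box_center and the x axis of gate, either way round below 0.35 rad and value of joint flap below 0.1 rad and linear speed of green_box below 0.02 m/s and distance of blue_box_center from where it was at the start of the episode below 0.03 m); the robot touches nothing.
It fails at once if the green box is off the floor between the bay's walls (lowered in from above or lifted out: its centre 30 to 52 mm above the dock's floor) (x of green_box_center in the frame of gate between 0 and 0.21 m and y of green_box_center in the frame of gate between -0.046 and 0.046 m and z of green_box_center in the frame of gate between 0.03 and 0.052 m).
It fails at once if the blue box is moved by more than 30 mm (distance of blue_box_center from where it was at the start of the episode above 0.03 m).
It also fails if it takes over 53 s, if anything falls off the work surface, if the arm or the gripper's body presses on something with over 40 N, if the wrist force passes 120 N, or if a joint passes its speed limit or range.

## Robot

A 7-joint arm with a two-finger parallel gripper is mounted at the origin on the work surface. World frame = base frame: x ahead of the robot, y to its left, z up, the work surface at z = 0. Lengths are in m, angles in rad, forces in N, time in s.
With the tool pointing down it reaches from about 0.35 to 0.9 m from the base axis. Payload 8.1 kg.
Tool frame: the origin (TCP) lies midway between the tips of the shut fingers; the grasp point (between the pads) lies arm.grasp_offset behind it (arm.grasp_offset is the distance from the TCP to the grasp point, in m); z points along the fingers, y is the line along which they close (so a half turn about z gives the same grasp; the last joint's range is limited). The gripper opens to 92 mm and grips with 3 to 60 N. Pads are 19 mm wide; open, the fingers measure 130 mm over their backs; the gripper's body (75 mm by 190 mm) begins 47 mm behind the grasp point.
Start: joints at [1.062, 0.434, 0.025, 1.573, -0.012, 1.134, -0.075], TCP at [0.247, -0.574, 0.193] pointing down, gripper open.
Joint ranges: [-2.62, 2.62], [-0.44, 2.09], [-1.27, 1.32], [0.08, 2.57], [-1.32, 4.46], [0.12, 2], [-2.74, 2.74]. Speed limits (rad/s): [2.22, 2.22, 3.01, 3.01, 3.14, 3.14, 3.14].

## Interface

Orientations are given as a rotation vector (axis times angle).
In Python, from cell import observe, imaging, arm gives the robot as it stands.
- The arm moves only by the tool apply_moves, never from a script. Its argument "commands" is a list of rows, each a list of 5 numbers: the opening in per cent of the stroke, from 0 (shut) to 100 (fully open), then the shift along the world's x, y, z in units of 0.06 m (1.0 is 0.06 m), then the turn about the world's z in units of 0.5 rad (1.0 is 0.5 rad). A call has 1 to 12 rows; each row shifts and turns the commanded pose from where the row before left it; what a row does not reach is not made up. A row lasts 1/8 s, in which the tool goes at most 62.5 mm and 10.7 degrees, less where a joint would pass 70% of its speed; a pose out of reach is approached as far as the arm can. A call with a number of a shift or a turn outside -1 to 1 is refused whole. A call with a gripper value outside its range is refused whole. The fingers move at their own pace and stop on an object; "newtons" is the grip in N (left out, the last holds). Time passes only in rows, so rows that do not move let the fingers close. It gives the time, the measured TCP pose, the force, the opening and the grip force at its end, in the units of the state.
- observe(): the state, without advancing time (a new reading comes with each control period).
- imaging.get_image(name): name is "scene" or "top" or "wrist"; returns (picture, depth): 480x640x3 uint8, red, green, blue; 480x640 float32, m along the optical axis (not along the pixel's ray), 0 where there is no reading.
- imaging.camera_params(name): a dict with "camera_matrix" (3x3 intrinsics, pixels), "origin" and "rotation" of the camera in the world; the wrist camera has in their place "tool_from_camera" (4x4, takes a point from camera to tool coordinates, whose origin is the TCP and whose axes are the flange's). Camera axes: x right, y up, looking along -z (the intrinsics and any distortion apply to the point x, -y, -z); pixel columns grow to the right and rows downward; lengths in m; the calibration is good to about 2 mm. A picture is of the moment at which its call begins: read the wrist's pose just before it. camera_params takes no time and is no camera call.
- arm.sign_off(): hands the job in; it is judged then, once.
The state is a dict: "clock": time; "joints": joint angles; "dq": joint speeds; "joint_efforts": joint torques, N m; "position": TCP position; "ee_rot": TCP orientation; "force": force on the tool from outside, world axes, zero at the start; "ft_torque": the same for the moment, N m; "width": opening from 0.0 (shut) to 1.0 (fully open); "gripper_force": force on a finger pad.
Only numpy, scipy, OpenCV 4.12 (cv2) and the standard library are available. Lean on these libraries where they do the work, as an engineer would, in place of code of your own. Each camera call takes 0.05 s, during which the arm holds its last target. There are 200 camera calls.

## Working session

There is one attempt and no reset: what is moved stays moved. The work goes in short steps, Python scripts to look and compute and a tool call to move; the robot and the scene stay as the last step left them, time stands still between calls to the robot, and variables do not carry over. Pictures are saved under pics/ and viewed, at most 10 in all, crops included, and the job is handed in when it is done.

Besides the shell and the picture viewer there is one more tool, called after "Call:" by a JSON object that holds its "fn" and its "kwargs". apply_moves: Moves the arm, as the interface text tells. Its arguments: {"type":"object","properties":{"commands":{"type":"array"},"newtons":{"type":"number"}},"required":["commands"]}

```bash
mkdir -p pics; cat > h.py <<'E'
import numpy as np, cv2
from cell import observe, imaging, arm
def grab(n,f=None):
    p,d=imaging.get_image(n)
    if f: cv2.imwrite('pics/'+f,p[:,:,::-1])
    return p,d
def world(n,u,v,d):
    c=imaging.camera_params(n);K=np.array(c['camera_matrix'])
    u=np.asarray(u,float);v=np.asarray(v,float)
    pc=np.stack([(u-K[0,2])/K[0,0]*d,-(v-K[1,2])/K[1,1]*d,-d],-1)
    return pc@np.array(c['rotation']).T+np.array(c['origin'])
E
python3 - <<'E'
from h import *
for n in ('top','scene'):
    p,d=grab(n,n+'0.png'); np.savez(n+'0.npz',p=p,d=d)
    c=imaging.camera_params(n);print({k:(np.round(v,3).tolist() if not isinstance(v,str) else v) for k,v in c.items()})
s=observe();print(s['clock'],s['position'],s['ee_rot'],s['width'],arm.grasp_offset)
E
```

```text
{'camera_matrix': [[435.328, 0.0, 316.928], [0.0, 435.328, 243.619], [0.0, 0.0, 1.0]], 'origin': [0.374, -0.012, 0.704], 'rotation': [0.104, -0.096, -1.552]}
{'camera_matrix': [[443.576, 0.0, 317.276], [0.0, 443.576, 233.302], [0.0, 0.0, 1.0]], 'origin': [0.706, 0.336, 0.594], 'rotation': [0.237, 0.804, 2.46]}
0.1 [ 0.24649462 -0.5737915   0.19203372] [-3.07582163e+00 -6.32748712e-01  6.14749522e-04] 1.000879246066269 0.0188
```

View pics/top0.png

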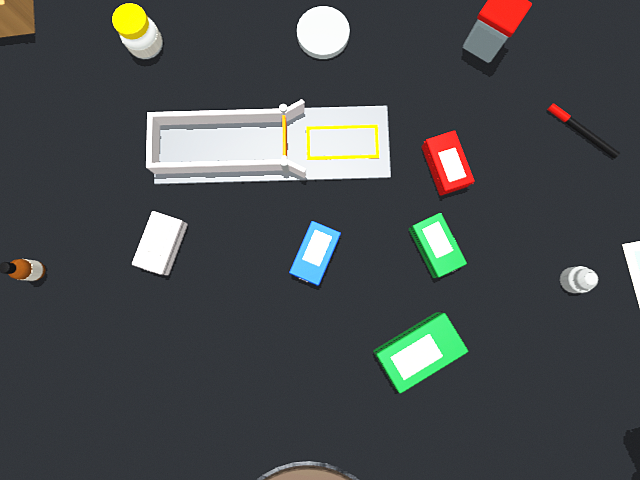

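View pics/scene0.png

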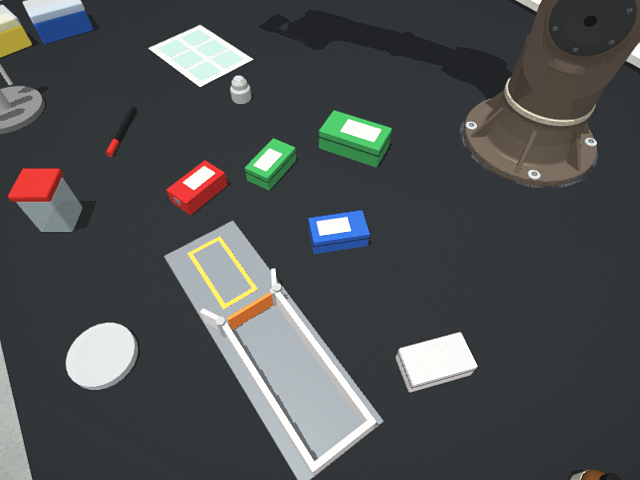

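The candidates in the top view are the small green box at (438,245), the large green box at (421,352), and the red box of the same shape at (448,162). The blue box is at (315,253) and the white one at (160,243). I choose the small green box at (438,245). The dock's gate is at about (285,137), with the apron to its right.

```bash
sed -i "s/c\['rotation'\])/c['rotation'])/; s/pc@np.array(c\['rotation'\]).T/pc@cv2.Rodrigues(np.array(c['rotation'],float))[0].T/" h.py
cat >> h.py <<'E'
def mask(p,col):
    h=cv2.cvtColor(p,cv2.COLOR_RGB2HSV);H,S,V=cv2.split(h)
    lo,hi={'green':(50,80),'blue':(95,120),'orange':(8,19),'yellow':(25,35)}[col]
    return ((H>=lo)&(H<=hi)&(S>120)&(V>60)).astype(np.uint8)
def blobs(n,p,d,col,amin=60):
    n_,l,st,_=cv2.connectedComponentsWithStats(mask(p,col));out=[]
    for i in range(1,n_):
        if st[i,4]<amin: continue
        v,u=np.where(l==i);z=d[v,u];k=z>0
        P=world(n,u[k],v[k],z[k]); out.append((st[i].tolist(),P))
    return out
def rect(P):
    zt=np.percentile(P[:,2],90);Q=P[P[:,2]>zt-.006]
    (c,s,a)=cv2.minAreaRect((Q[:,:2]*1000).astype(np.float32))
    if s[0]<s[1]: s=s[::-1];a+=90
    return np.round(c,1),np.round(s,1),round((a+90)%180-90,1),round(zt*1000,1)
E
python3 - <<'E'
from h import *
for n in ('top','scene'):
    f=np.load(n+'0.npz');p,d=f['p'],f['d']
    for c in ('green','blue','orange','yellow'):
        for st,P in blobs(n,p,d,c): print(n,c,st,rect(P),np.round(P.mean(0)*1000,1))
f=np.load('top0.npz');d=f['d']
for nm,u,v in (('apronR_far',387,107),('apronR_near',389,177),('apron mid',342,142),('bayfloor',220,145),('bench',250,220),('stopwall far',150,114),('stop near',150,170),('wallfar',283,111),('wallnear',280,166)):
    print(nm,np.round(world('top',u,v,d[v,u])*1000,1))
cv2.imwrite('pics/crop.png',cv2.resize(f['p'][200:290,390:490,::-1],None,fx=5,fy=5))
E
```

```text
top green [409, 213, 58, 65, 1508] (array([ 462.8, -196.6]), array([89.7, 51.2]), 25.8, np.float64(34.7)) [ 456.9 -195.    29.6]
top green [373, 312, 96, 82, 2877] (array([ 299.7, -165.3]), array([120.7,  67.3]), -58.5, np.float64(46.3)) [ 304.3 -166.7   41.5]
top blue [289, 221, 52, 65, 1295] (array([447.4,  -3.7]), array([90.1, 50.1]), -22.4, np.float64(34.8)) [442.7  -2.7  31.6]
top orange [0, 0, 35, 37, 1176] (array([832.5, 498. ]), array([31.2, 16.9]), -37.7, np.float64(57.3)) [836.5 504.1  28.4]
top orange [8, 259, 24, 21, 326] (array([413.7, 443.7]), array([25.8, 22. ]), 1.8, np.float64(54.2)) [413.1 440.   47.6]
top yellow [112, 3, 37, 36, 1019] (array([809.6, 295.9]), array([52.4, 51.6]), 46.9, np.float64(70.7)) [807.2 293.6  67.2]
top yellow [283, 115, 2, 40, 76] (array([633.5,  48.2]), array([63.8,  1.9]), 1.4, np.float64(42.6)) [631.8  48.3  41.2]
top yellow [306, 125, 73, 35, 627] (array([635.8, -46.6]), array([119.6,  58.8]), -87.7, np.float64(7.7)) [635.1 -45.2   6.1]
scene green [319, 110, 73, 57, 2165] (array([ 301.1, -163.9]), array([120.8,  70.5]), -59.1, np.float6
[... 513 characters left out ...]
64(41.7)) [634.   50.7  29.3]
scene orange [581, 470, 24, 10, 176] (array([412.7, 438. ]), array([18.9,  7.7]), -6.4, np.float64(54.2)) [414.6 436.8  48.8]
scene yellow [0, 25, 32, 33, 695] (array([ 768.7, -864. ]), array([54.7, 12.6]), 12.6, np.float64(46.1)) [ 775.  -864.1   25.2]
scene yellow [188, 237, 69, 72, 651] (array([636.5, -46.5]), array([121.9,  57.5]), -87.5, np.float64(8.0)) [637.5 -42.1   6.6]
apronR_far [ 701.1 -122.7   -1. ]
apronR_near [ 577.5 -124.9    2.9]
apron mid [635.3 -46.4   6.4]
bayfloor [628.  157.4   3.8]
bench [ 5.023e+02  1.033e+02 -4.000e-01]
stopwall far [664.  262.4  42. ]
stop near [576.4 262.5  26.9]
wallfar [670.2  49.6  46.1]
wallnear [585.4  53.6  29.2]
```

View pics/crop.png

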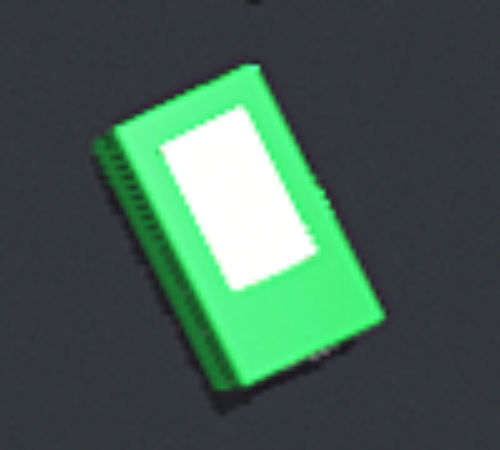

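The crop shows a small closed green box with a white label, about 90x50 and lying at 26 deg. That matches the description; the other green box measures 120x70. The gate is at about (633,49) mm with the lane at a yaw of about 92 deg. The tool's closing axis already lies almost across the box, so I go above it.

Call:
{"fn": "apply_moves", "kwargs": {"commands": [[100,0.4,0.7,0,0.02],[100,0.4,0.7,0,0.02],[100,0.4,0.7,0,0.02],[100,0.4,0.7,0,0.02],[100,0.4,0.7,0,0.02],[100,0.4,0.7,0,0],[100,0.4,0.7,0,0],[100,0.4,0.7,0,0],[100,0.4,0.7,0,0],[100,0,0,-0.8,0],[100,0,0,0,0],[100,0,0,0,0]], "newtons": 20}}

```text
clock: 1.6
position: [0.4626, -0.197, 0.1456]
ee_rot: [3.061, 0.708, -0.0]
force: [0.8, -1.2, -0.3]
width: 1.002
gripper_force: 0.0
```

Call:
{"fn": "apply_moves", "kwargs": {"commands": [[100,0.01,0.01,-0.7,0],[100,0,0,-0.6,0],[100,0,0,-0.4,0],[100,0,0,-0.3,0],[100,0,0,-0.28,0],[100,0,0,0,0],[40,0,0,0,0],[40,0,0,0,0],[40,0,0,0,0],[40,0,0,0,0],[40,0,0,0,0],[40,0,0,0,0]], "newtons": 20}}

```text
clock: 3.1
position: [0.4633, -0.1956, 0.0079]
ee_rot: [-3.06, -0.71, 0.0]
force: [0.6, -0.7, 0.1]
width: 0.416
gripper_force: 0.0
```

```bash
python3 - <<'E'
from h import *
o=observe();print(o['width'],o['gripper_force'])
p,d=grab('top')
for st,P in blobs('top',p,d,'green'): print(st,rect(P))
q,_=grab('scene');cv2.imwrite('pics/a.png',np.hstack([cv2.resize(p[150:350,340:540],(400,400)),cv2.resize(q[60:260,170:370],(400,400))])[:,:,::-1])
E
```

```text
0.41637478757642565 0.0
[373, 312, 96, 82, 2902] (array([ 299.5, -165.3]), array([120.7,  67.9]), -58.3, np.float64(46.4))
```

View pics/a.png

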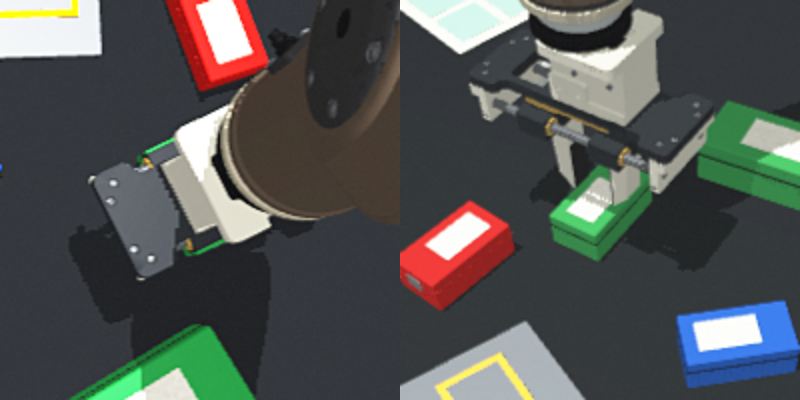

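The crops show the fingers straddling the box's long sides, but no grip force registers, so I keep closing.

Call:
{"fn": "apply_moves", "kwargs": {"commands": [[10,0,0,0,0],[10,0,0,0,0],[10,0,0,0,0],[10,0,0,0,0]], "newtons": 20}}

```text
clock: 3.7
position: [0.4633, -0.1957, 0.0079]
ee_rot: [3.06, 0.71, -0.0]
force: [0.7, -0.1, -0.2]
width: 0.103
gripper_force: 0.0
```

```bash
python3 - <<'E'
from h import *
o=observe();print(o['width'],o['gripper_force'],o['joints'])
w,dw=grab('wrist')
q,d=grab('scene');cv2.imwrite('pics/b.png',np.hstack([cv2.resize(w,(400,300)),cv2.resize(q[90:210,200:360],(400,300))])[:,:,::-1])
for st,P in blobs('scene',q,d,'green'): print(st,rect(P))
E
```

```text
0.10316940238744515 0.0 [ 0.41509817  0.49071892 -0.1611737   2.04941314  0.13229943  0.61098574
 -0.95103524]
[319, 110, 73, 57, 2117] (array([ 300.1, -163.8]), array([119.9,  70.5]), -58.7, np.float64(46.4))
[245, 143, 51, 48, 1045] (array([ 462.9, -195.1]), array([92.2, 50.2]), 25.4, np.float64(34.7))
```

View pics/b.png

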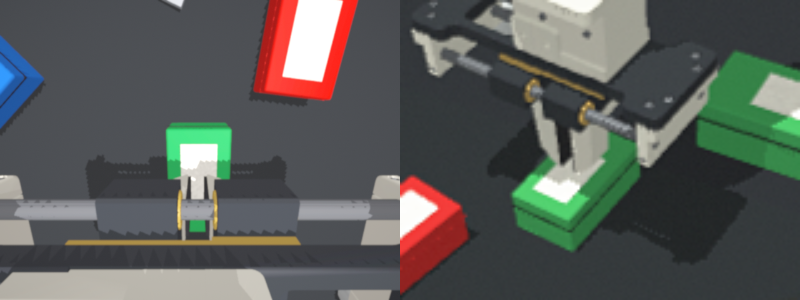

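```bash
python3 - <<'E'
from h import *
q,d=grab('scene')
m=mask(q,'green')
us,vs=np.meshgrid(np.arange(245,300),np.arange(125,185))
P=world('scene',us,vs,d[125:185,245:300])*1000
H=cv2.cvtColor(q,cv2.COLOR_RGB2HSV)[125:185,245:300]
# pixels within 60mm of TCP xy, print z map coarse
s=observe()['position']*1000
r=np.hypot(P[...,0]-s[0],P[...,1]-s[1])
for j in range(0,60,3): print(125+j,' '.join('%4d'%P[j,i,2] if r[j,i]<60 else '   .' for i in range(0,55,3)))
c=imaging.camera_params('wrist');print(np.round(c['tool_from_camera'],3).tolist())
cv2.imwrite('pics/c.png',cv2.resize(q[115:195,235:315,::-1],(600,600),interpolation=0))
E
```

```text
125  129  128  127  124  115  132  131  133  130  135  144  144  146    .    .    .    .    .    .
128  121  122  122  122  131  131  133  131  131  131  133  136  141  142    .    .    .    .    .
131  114  118  115   94  124  127  130  130  131  132  129  119  115  110  105    .    .    .    .
134    .    .    .   85  117  120  122  127  130  127  125  124  110  104    .    .    .    .    .
137    .    .    .   80   82  114  118  120  122  123  121  124  125    .    .    .    .    .    .
140    .    .    .    .   75   79   79  114  117  117   95   88  122    .    .    .    .    .    .
143    .    .    .    .   68   70   72   65   82   83   87   80   75   33    .    .    .    .    .
146    .    .    .    .   59   64   65   61   72   78   81   78   67   35   34   31    .    .    .
149    .    .    .    .   52   57   58   54   65   70   72   68   61   34   33   35   35    .    .
152    .    .    .    .    0   49   51   47   57   61   65   60   33   35   34   33   26    .    .
155    .    .    0    0   33   34   43   41   48   54   56   35   34   34   34   28   21    .    .
158    .   
[... 293 characters left out ...]
3   35   34   34   33   35   34   36   34   35   36   32   26   15    8   -1   -1    1    2
170   26   29   32   33   34   33   34   35   34   35   33    .   17   10    0    0    1    1    1
173    2   23   28   30   34   35   34   33   36   33   24   18    .    4    1    0   -2    0    0
176    0   13   19   22   26   29   32   32   33   27   19   12    3    0    0    0    0    0    0
179    0    7   10   13   18   22   24   29   27   20   13    5    1    0    1    1    0    2   -1
182    1    0    0    6    9   13   18   21   20   12    7    0    1    0    1    0   -1    0   -1
[[0.001, 0.964, 0.268, 0.071], [1.0, -0.001, -0.001, 0.0], [-0.001, 0.268, -0.964, -0.193], [0.0, 0.0, 0.0, 1.0]]
```

View pics/c.png

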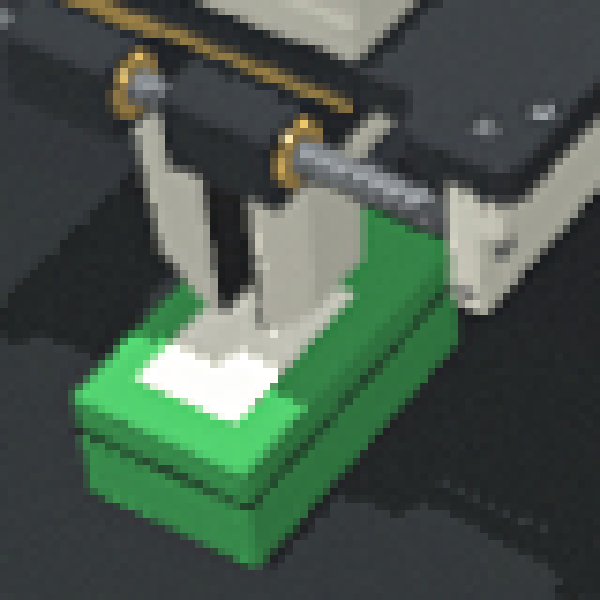

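The crop shows the nearly shut fingertips hovering just above the box lid at about (270,158) in the scene view. Depth puts them at z≈40 mm although the reported TCP is z=8 mm, so the true tip height has an offset. I open and measure the tips by depth.

Call:
{"fn": "apply_moves", "kwargs": {"commands": [[100,0,0,0,0],[100,0,0,0,0],[100,0,0,0,0],[100,0,0,0,0],[100,0,0,0,0],[100,0,0,0,0],[100,0,0,0,0],[100,0,0,0,0]]}}

```text
clock: 4.85
position: [0.4633, -0.1957, 0.0079]
ee_rot: [3.06, 0.71, -0.0]
force: [0.4, -0.7, -0.3]
width: 0.923
gripper_force: 0.0
```

```bash
cat >> h.py <<'E'
def tips(n='scene',f=None):
    q,d=grab(n,f)
    v,u=np.mgrid[0:480,0:640]
    P=world(n,u,v,d)*1000
    s=observe();p=s['position']*1000
    R=cv2.Rodrigues(np.array(s['ee_rot']))[0]
    L=(P-p)@R   # tool coords
    H=cv2.cvtColor(q,cv2.COLOR_RGB2HSV)
    for sg in (1,-1):
        k=(d>0)&(abs(L[...,0])<25)&(L[...,1]*sg>5)&(abs(L[...,1])<80)&(H[...,1]<60)&(H[...,2]>70)&(P[...,2]<75)
        Q=P[k];M=L[k]
        if len(Q)<5: print(sg,'few',len(Q));continue
        i=np.argsort(Q[:,2])[:12]
        print(sg,len(Q),'lowest z',np.round(Q[i,2],0),'toolxy med',np.round(np.median(M,0),1),'tool x range',np.round(np.percentile(M[:,0],[3,97]),1),'y',np.round(np.percentile(M[:,1],[3,97]),1))
    return q,d,L
E
python3 - <<'E'
from h import *
print(observe()['width'])
q,d,L=tips('scene')
cv2.imwrite('pics/d.png',cv2.resize(q[95:205,205:345,::-1],(700,550),interpolation=0))
E
```

```text
0.9231336159816734
1 183 lowest z [ 0. 33. 33. 33. 33. 33. 33. 33. 33. 33. 33. 33.] toolxy med [ 10.7  14.8 -28.2] tool x range [-15.6  22.8] y [ 5.5 57.3]
-1 208 lowest z [13. 14. 32. 32. 33. 33. 33. 33. 33. 33. 33. 33.] toolxy med [ 10.4 -46.7 -45.7] tool x range [-15.3  22.6] y [-60.4  -5.7]
```

View pics/d.png

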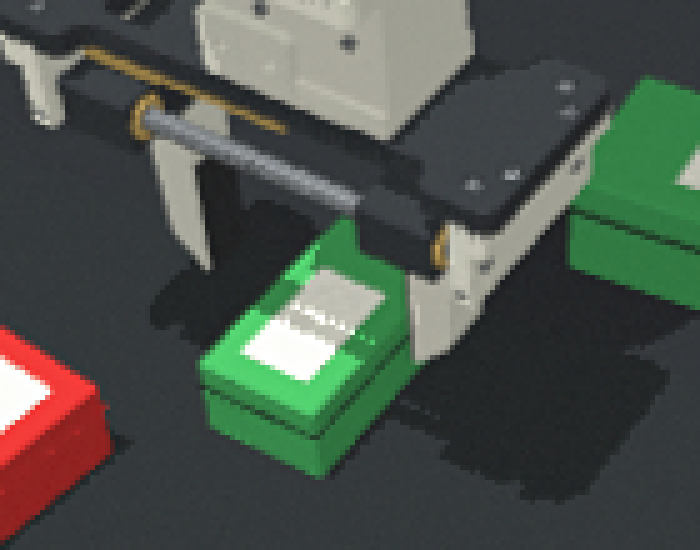

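The open fingers stand clear either side of the box, with tips at full-image pixels of about (246,148) and (289,166), well above the bench.

```bash
python3 - <<'E'
from h import *
q,d=grab('scene')
s=observe();p=s['position']*1000;R=cv2.Rodrigues(np.array(s['ee_rot']))[0]
for u in (242,244,245,246): 
  print(u,[(v,np.round((world('scene',u,v,d[v,u])*1000),0).tolist(),np.round((world('scene',u,v,d[v,u])*1000-p)@R).tolist()) for v in (138,142,145,147)])
for u in (288,289,290,292): 
  print(u,[(v,np.round((world('scene',u,v,d[v,u])*1000),0).tolist(),np.round((world('scene',u,v,d[v,u])*1000-p)@R).tolist()) for v in (158,161,164,166)])
E
```

```text
242 [(138, [495.0, -235.0, 65.0], [11.0, 50.0, -57.0]), (142, [496.0, -236.0, 55.0], [12.0, 51.0, -47.0]), (145, [479.0, -286.0, 1.0], [-26.0, 88.0, 7.0]), (147, [481.0, -282.0, 0.0], [-22.0, 85.0, 8.0])]
244 [(138, [492.0, -233.0, 65.0], [10.0, 47.0, -57.0]), (142, [494.0, -233.0, 57.0], [11.0, 47.0, -49.0]), (145, [495.0, -233.0, 50.0], [12.0, 48.0, -42.0]), (147, [494.0, -236.0, 43.0], [10.0, 50.0, -35.0])]
245 [(138, [491.0, -232.0, 65.0], [9.0, 45.0, -57.0]), (142, [492.0, -233.0, 55.0], [9.0, 46.0, -47.0]), (145, [493.0, -233.0, 49.0], [10.0, 47.0, -41.0]), (147, [494.0, -231.0, 47.0], [13.0, 45.0, -39.0])]
246 [(138, [489.0, -233.0, 63.0], [7.0, 45.0, -56.0]), (142, [491.0, -231.0, 57.0], [9.0, 44.0, -49.0]), (145, [491.0, -232.0, 49.0], [9.0, 45.0, -41.0]), (147, [492.0, -233.0, 44.0], [9.0, 46.0, -36.0])]
288 [(158, [452.0, -150.0, 64.0], [10.0, -46.0, -56.0]), (161, [453.0, -149.0, 57.0], [11.0, -46.0, -50.0]), (164, [453.0, -151.0, 49.0], [10.0, -45.0, -41.0]), (166, [453.0, -150.0, 44.0], [11.0, -45.0, -37.0])]
289 [(158, [452.0, -147.0, 65.0], [11.0, -49.0, -57.0]), (161, [451.0, -148.0, 57.0], [10.0, -48.0, -49.0]), (164, [453.0, -147.0, 52.0], [12.0, -49.0, -44.0]), (166, [452.0, -148.0, 46.0], [11.0, -47.0, -38.0])]
290 [(158, [450.0, -146.0, 66.0], [10.0, -50.0, -58.0]), (161, [451.0, -145.0, 60.0], [11.0, -51.0, -52.0]), (164, [452.0, -145.0, 53.0], [12.0, -51.0, -46.0]), (166, [452.0, -145.0, 48.0], [12.0, -50.0, -41.0])]
292 [(158, [450.0, -140.0, 71.0], [13.0, -56.0, -63.0]), (161, [449.0, -142.0, 62.0], [11.0, -55.0, -54.0]), (164, [449.0, -142.0, 54.0], [11.0, -54.0, -46.0]), (166, [449.0, -143.0, 48.0], [10.0, -53.0, -40.0])]
```

Call:
{"fn": "apply_moves", "kwargs": {"commands": [[100,0,0,-0.12,0],[100,0,0,-0.12,0],[100,0,0,-0.12,0],[100,0,0,-0.08,0],[100,0,0,-0.08,0],[100,0,0,0,0]]}}

```text
clock: 5.7
position: [0.4631, -0.1956, -0.0236]
ee_rot: [-3.06, -0.71, 0.001]
force: [-0.5, -0.9, 0.2]
width: 1.003
gripper_force: 0.0
```

Call:
{"fn": "apply_moves", "kwargs": {"commands": [[30,0,0,0,0],[30,0,0,0,0],[30,0,0,0,0],[30,0,0,0,0],[30,0,0,0,0],[30,0,0,0,0],[30,0,0,0,0]], "newtons": 20}}

```text
clock: 6.58
position: [0.4634, -0.1957, -0.0232]
ee_rot: [3.06, 0.71, 0.0]
force: [-0.3, -0.2, 1.3]
width: 0.545
gripper_force: 20.0
```

Gripped at 50 mm, 20 N. Next I lift, turn 66 deg and carry it over the apron.

Call:
{"fn": "apply_moves", "kwargs": {"commands": [[30,0,0,0.6,0],[30,0,0,0.6,0],[30,0.36,0.31,0,0.288],[30,0.36,0.31,0,0.288],[30,0.36,0.31,0,0.288],[30,0.36,0.31,0,0.288],[30,0.36,0.31,0,0.288],[30,0.36,0.31,0,0.288],[30,0.36,0.31,0,0.288],[30,0.36,0.31,0,0.288],[30,0,0,0,0],[30,0,0,0,0]]}}

```text
clock: 8.07
position: [0.6351, -0.0476, 0.0481]
ee_rot: [-2.182, -2.259, 0.002]
force: [-0.2, -0.9, -1.2]
width: 0.547
gripper_force: 20.0
```

```bash
python3 - <<'E'
from h import *
s=observe();r=np.array(s['ee_rot']);print(s['position'],np.degrees(2*np.arctan2(r[1],r[0]))%180,s['gripper_force'])
q,d=grab('scene')
for st,P in blobs('scene',q,d,'green'): print(st,rect(P),np.round(np.percentile(P[:,2],[1,5,95])*1000))
E
```

```text
[ 0.63513275 -0.04759753  0.04813258] 91.99929612790481 19.99963402748108
[319, 110, 73, 57, 2154] (array([ 301.3, -163.7]), array([120.8,  69.1]), -58.8, np.float64(46.5)) [ 1.  5. 47.]
[187, 207, 29, 18, 173] (array([647.4, -62. ]), array([80.1, 33.9]), 47.4, np.float64(106.3)) [104. 104. 107.]
[193, 218, 50, 57, 1152] (array([636.4, -31.7]), array([60.5, 52.1]), -89.1, np.float64(106.1)) [ 75.  78. 106.]
```

Call:
{"fn": "apply_moves", "kwargs": {"commands": [[30,0.02,0.02,-0.4,0],[30,0,0,-0.3,0],[30,0,0,-0.2,0],[30,0,0,-0.12,0],[30,0,0,-0.06,0],[30,0,0,0,0],[75,0,0,0,0],[75,0,0,0,0],[75,0,0,0,0],[75,0,0,0,0]]}}

```text
clock: 9.38
position: [0.6374, -0.0457, -0.0159]
ee_rot: [2.18, 2.262, 0.0]
force: [0.3, 0.3, -1.0]
width: 0.748
gripper_force: 0.0
```

Call:
{"fn": "apply_moves", "kwargs": {"commands": [[75,0,0,0.6,0],[75,0,0,0.6,0],[18,0.02,-0.63,0,0],[18,0.02,-0.62,0,0],[18,0,0,0,0],[18,0,0,0,0],[18,0,0,0,0],[18,0,0,0,0]]}}

```text
clock: 10.38
position: [0.6398, -0.1194, 0.056]
ee_rot: [-2.178, -2.264, -0.001]
force: [-0.2, 0.3, 0.2]
width: 0.188
gripper_force: 0.0
```

```bash
python3 - <<'E'
from h import *
s=observe();print(s['position'],s['width'])
for n in('top','scene'):
    q,d=grab(n,n+'5.png')
    for st,P in blobs(n,q,d,'green')+blobs(n,q,d,'blue')[-1:]: print(n,st,rect(P))
E
```

```text
[ 0.63977353 -0.11939602  0.05598778] 0.18759697919094268
top [316, 119, 57, 37, 1383] (array([636. , -46.9]), array([88.3, 50. ]), -87.9, np.float64(40.8))
top [373, 312, 96, 82, 2909] (array([ 299.6, -165.5]), array([121.1,  67.6]), -58.6, np.float64(46.3))
top [289, 221, 52, 65, 1286] (array([447.3,  -3.6]), array([90., 50.]), -22.3, np.float64(34.8))
scene [319, 110, 73, 57, 2151] (array([ 301.1, -163.6]), array([120.2,  69.2]), -58.9, np.float64(46.5))
scene [190, 233, 58, 66, 1486] (array([637.7, -44.3]), array([90.7, 49.8]), -88.0, np.float64(41.1))
scene [308, 210, 62, 44, 1651] (array([448. ,  -2.6]), array([90.1, 51.7]), -22.5, np.float64(34.9))
```

View pics/scene5.png

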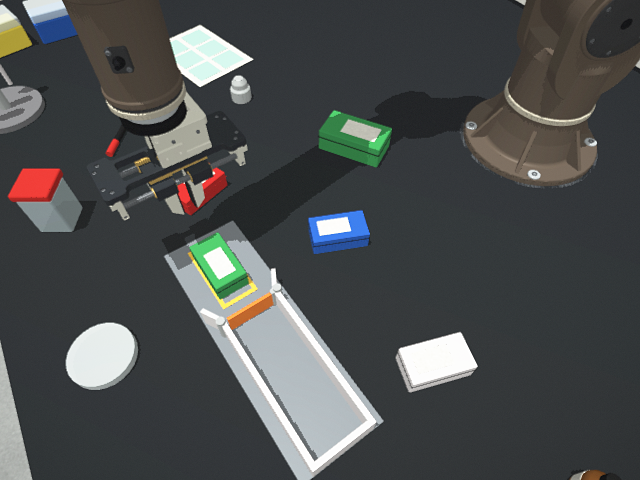

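The box lies flat in the yellow outline at (218,262), aligned with the lane. The pusher is behind it, so I lower it and push the first half.

Call:
{"fn": "apply_moves", "kwargs": {"commands": [[18,0,0,-0.6,0],[18,0,0,-0.4,0],[18,0,0,-0.25,0],[18,0,0,0,0],[18,-0.01,0.2,0,0],[18,-0.01,0.25,0,0],[18,-0.01,0.25,0,0],[18,-0.01,0.25,0,0],[18,-0.01,0.25,0,0],[18,-0.01,0.25,0,0],[18,-0.01,0.25,0,0],[18,-0.01,0.2,0,0]]}}

```text
clock: 11.98
position: [0.6351, -0.0059, -0.0188]
ee_rot: [2.18, 2.262, 0.0]
force: [-0.1, -4.3, 1.8]
width: 0.179
gripper_force: 1.9
```

```bash
python3 - <<'E'
from h import *
s=observe();print(s['position'],s['width'],s['force'])
for n in('top','scene'):
    q,d=grab(n,n+'6.png')
    for st,P in blobs(n,q,d,'green')+blobs(n,q,d,'orange'): print(n,st,rect(P))
E
```

```text
[ 0.63512688 -0.00586123 -0.01884823] 0.17899129037249387 [-0.0795053  -4.29515214  1.81945185]
top [253, 115, 46, 40, 755] (array([632. ,  52.6]), array([100.4,  61.7]), 63.5, np.float64(41.1))
top [373, 312, 96, 82, 2891] (array([ 299.7, -165.3]), array([120.8,  67.4]), -58.7, np.float64(46.3))
top [0, 0, 35, 37, 1172] (array([832.9, 497.2]), array([30.2, 17.3]), -35.7, np.float64(57.5))
top [243, 143, 38, 16, 170] (array([606.4,  82.8]), array([63.9,  1.2]), 68.3, np.float64(40.1))
top [8, 259, 24, 21, 326] (array([413.8, 443.7]), array([25.7, 22.2]), 3.0, np.float64(54.3))
scene [319, 110, 73, 57, 2138] (array([ 300.9, -163.9]), array([120.5,  69.5]), -58.5, np.float64(46.5))
scene [220, 281, 58, 74, 1642] (array([639.4,  56. ]), array([91.2, 49.5]), 84.5, np.float64(41.2))
scene [581, 470, 25, 10, 179] (array([412.6, 437.8]), array([20.8,  8.3]), -8.7, np.float64(54.3))
```

The box is passing the gate with the flap about 66 deg open and the box yawed 7 deg, which the wall will limit. Push on.

Call:
{"fn": "apply_moves", "kwargs": {"commands": [[18,-0.01,0.25,0,0],[18,-0.01,0.25,0,0],[18,-0.01,0.25,0,0],[18,-0.01,0.25,0,0],[18,-0.01,0.25,0,0],[18,-0.01,0.25,0,0],[18,-0.01,0.25,0,0],[18,-0.01,0.25,0,0],[18,-0.01,0.25,0,0],[18,0,0.1,0,0],[18,0,0,0,0]]}}

```text
clock: 13.45
position: [0.6289, 0.1354, -0.0192]
ee_rot: [-2.178, -2.263, 0.0]
force: [0.5, 0.6, 0.6]
width: 0.186
gripper_force: 0.0
```

```bash
python3 - <<'E'
from h import *
s=observe();print(s['position'],s['width'],s['force'])
for n in('top','scene'):
    q,d=grab(n,n+'7.png')
    for st,P in blobs(n,q,d,'green')+blobs(n,q,d,'orange'): print(n,st,rect(P))
E
```

```text
[ 0.62890445  0.13540618 -0.01920957] 0.1857487598692985 [0.46828183 0.62746307 0.55130896]
top [166, 142, 33, 12, 235] (array([535.8, 131.3]), array([261.2,  31.1]), 46.5, np.float64(39.6))
top [0, 0, 35, 37, 1102] (array([838.1, 503.5]), array([25.7, 23. ]), 6.7, np.float64(56.9))
scene [342, 116, 50, 51, 1230] (array([413.2, -21. ]), array([432.5,  77.5]), 43.6, np.float64(46.3))
scene [265, 359, 73, 89, 1980] (array([639.5, 194.1]), array([89.3, 51.6]), -87.3, np.float64(41.2))
scene [228, 316, 13, 14, 100] (array([662.4,  53. ]), array([10.1,  2.6]), -6.3, np.float64(39.6))
scene [581, 470, 25, 10, 179] (array([412.3, 438.5]), array([20.4,  7.1]), -3.5, np.float64(54.0))
```

View pics/scene7.png

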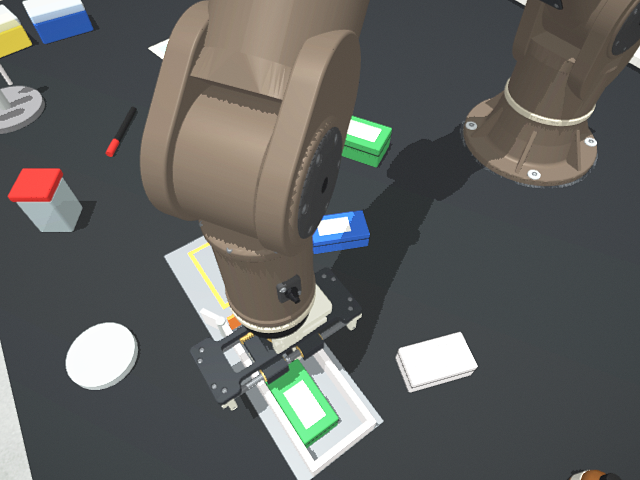

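The green box lies in the bay at (303,400), 145 mm past the gate, and the flap at (234,322) is shut behind the fingers. I raise straight up.

Call:
{"fn": "apply_moves", "kwargs": {"commands": [[18,0,-0.03,0,0],[18,0,0,0.3,0],[18,0,0,0.7,0],[18,0,0,0.8,0],[18,0,0,0.8,0],[18,-0.7,0,0,0],[18,-0.7,0,0,0],[18,-0.7,0,0,0],[18,0,0,0,0],[18,0,0,0,0]]}}

```text
clock: 14.8
position: [0.5046, 0.1325, 0.1381]
ee_rot: [2.18, 2.261, 0.003]
force: [-0.0, -0.6, -0.4]
width: 0.177
gripper_force: 0.0
```

```bash
python3 - <<'E'
from h import *
s=observe();print(s['clock'],s['position'],s['force'])
for n in('top','scene'):
    q,d=grab(n,n+'8.png')
    for c in('green','orange','blue','yellow'):
        for st,P in blobs(n,q,d,c): print(n,c,st,rect(P))
E
```

```text
14.8 [0.50458347 0.13245339 0.13812668] [-0.03799689 -0.55905417 -0.35942715]
top green [206, 117, 4, 21, 73] (array([545.4, 108.3]), array([11. ,  0.5]), 2.8, np.float64(269.6))
top green [216, 116, 10, 37, 217] (array([600. , 132.4]), array([132.9,  18.6]), 23.7, np.float64(40.4))
top green [373, 312, 96, 82, 2884] (array([ 299.5, -165.3]), array([120.5,  67.6]), -58.6, np.float64(46.3))
top orange [8, 259, 24, 21, 326] (array([413.4, 444.3]), array([26.2, 24.1]), -8.9, np.float64(54.0))
top blue [289, 221, 52, 65, 1285] (array([447.3,  -3.6]), array([90., 50.]), -22.3, np.float64(34.8))
top yellow [137, 5, 12, 27, 142] (array([663.7, 181.4]), array([395.6,  14.3]), 32.2, np.float64(70.0))
top yellow [283, 115, 2, 40, 78] (array([633. ,  48.3]), array([63.1,  2. ]), 1.6, np.float64(42.4))
top yellow [306, 125, 73, 35, 609] (array([636.1, -46.6]), array([119.4,  58.7]), -87.2, np.float64(7.7))
scene green [319, 110, 30, 48, 815] (array([418.9, -49. ]), array([430. ,  43.7]), 60.2, np.float64(46.4))
scene green [265, 359, 73, 89, 2165] (array([638.6, 193.8]), array([90.2, 49.8]), -87.8, np.float64(41.3))
scene orange [227, 293, 46, 37, 653] (array([633.3,  49.9]), array([68.4,  6.8]), 3.0, np.float64(41.6))
scene orange [581, 470, 24, 10, 176] (array([413.1, 438. ]), array([21.4,  7.5]), -5.8, np.float64(54.3))
scene blue [33, 10, 61, 34, 1188] (array([ 659.2, -858.3]), array([119.5,  14.8]), 2.3, np.float64(47.3))
scene yellow [0, 25, 32, 33, 695] (array([ 770. , -865.9]), array([55., 12.]), 13.1, np.float64(46.0))
scene yellow [188, 237, 69, 72, 650] (array([636.5, -46.4]), array([122.4,  57.5]), -87.3, np.float64(7.9))
```

The box is at x≈145 mm in the bay, flat and aligned; the flap is back at its start pose and the blue box has not moved.

```bash
python3 -c "
from cell import arm
print(arm.sign_off())"
```

```text
the job is handed in; nothing more can be done
None
```

The green box is flat in the bay, about 145 mm past the gate, with the flap shut behind it and the blue box unmoved; the job was handed in at about 15 s, and no verdict came back.

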